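# Drive a cured specimen mount out of its mould into the catch tray

## Robot

A 7-joint arm with a two-finger parallel gripper is mounted at the origin on a cart in front of the work surface, level with it; the furniture and walls round the work are solid. World frame = base frame: x ahead of the robot, y to its left, z up, the work surface at z = 0. Lengths are in m, angles in rad, forces in N, time in s.
With the tool pointing down it reaches from about 0.425 to 0.825 m from the base axis. Payload 3.6 kg.
Tool frame: the origin (TCP) lies at the centre of the arm's flange, where the gripper is bolted on; the fingertips stand 173 mm ahead of it and the grasp point (between the pads) lies 155 mm ahead of it (env.tcp_to_grasp is the distance from the TCP to the grasp point, in m); y points along the fingers, x is the direction in which the jaws open and shut, and the axes are right-handed (so a half turn about y gives the same grasp; the last joint's range is limited). The gripper opens to 85 mm and grips with 20 to 120 N. Pads are 22 mm wide; open, the fingers measure 114 mm over their backs; the gripper's body (76 mm by 85 mm) begins 54 mm behind the grasp point. The pads swing forward as they close: fully open they stand 13 mm farther back than shut.
Start: joints at [1.198, 0.615, -0.013, 1.423, 0.008, 1.103, -0.04], TCP at [0.22, -0.612, 0.405] pointing down, gripper open.
Joint ranges: [-3.12, 3.12], [-0.3, 2.06], [-1.34, 1.32], [0.26, 2.42], [-1.36, 4.5], [0.01, 1.98], [-2.84, 2.84]. Speed limits (rad/s): [2.79, 2.79, 3.14, 3.14, 3.14, 3.14, 3.14].

## Interface

Orientations are given as a rotation vector (axis times angle).
In Python, from bench import state, imaging, job, env gives the robot as it stands. The module is installed in compiled form; this text tells all that it offers.
- The arm moves only by the tool move_arm, never from a script. Its argument "series" is a list of rows, each a list of 6 numbers: the shift along the tool's x, y, z normalised to -1 to 1, where 1 is 15 cm, then the turn, a rotation vector about the tool's x, y, z normalised to -1 to 1, where 1 is 1.5 rad. A call has 1 to 12 rows; each row is the pose to reach, as a shift and turn from the pose commanded when the call began, along the tool's axes at that moment; what a row does not reach only later rows make up. A row lasts 1/8 s, in which the tool goes at most 62.5 mm and 10.7 degrees, less where a joint would pass 70% of its speed; a pose out of reach is approached as far as the arm can. A call with a number of a shift or a turn outside -1 to 1 is refused whole. A call with a gripper value outside its range is refused whole. "claw" is the gripper's target within -1 to 1 (fully open at 1, half-way at 0, shut at -1), set as the call begins (left out, the last holds). The fingers move at their own pace and stop on an object; "force" is the grip in N (left out, the last holds). Time passes only in rows, so rows that repeat a pose let the fingers close. It gives the time, the measured TCP pose, the force and the opening at its end, in the units of the state.
- state(): the state, without advancing time (a new reading comes with each control period).
- imaging.camera(name): name is "scene" or "top"; returns a dict with "image" (480x640x3 uint8, red, green, blue), "depth" (480x640 float32, m along the optical axis (not along the pixel's ray), 0 where there is no reading), "fx", "fy", "cx", "cy" (pixels), "distortion" ([k1, k2, p1, p2, k3] as OpenCV has them; the pictures are not rectified), "origin" and "rotation" of the camera in the world. Camera axes: x right, y down, z forward; pixel columns grow to the right and rows downward; lengths in m; the calibration is good to about 2 mm. A picture is of the moment at which its call begins.
- job.finish_job(): hands the job in, once; it reports no verdict.
The state is a dict: "time": time; "joints": joint angles; "qd": joint speeds; "tau": joint torques, N m; "tool_pos": TCP position; "orientation": TCP orientation; "wrist_force": force on the tool from outside, world axes, zero at the start; "moment": the same for the moment, N m; "width": finger opening in m.
Only numpy, scipy, OpenCV 4.12 (cv2) and the standard library are available. Lean on these libraries where they do the work, as an engineer would, in place of code of your own. Each camera call takes 0.05 s, during which the arm holds its last target. There are 200 camera calls.

## Task

A cured green specimen mount is still stuck in the steel mould on the ejection stand. Draw the catch tray forward under the mould, all the way against the stand's front stop (its far lip can be hooked from behind with a fingertip); then put the ejector rod into the mould from above and push it through until the mount drops out of the bottom into the tray. Leave the tray in place with the mount in it and the rod standing upright, either in the mould or on the bench, and do not disturb the jar, the bottle and the loose black specimen round the work.

Things in the scene. Friction and masses are not known exactly. Their poses are not given: they have to be found in the camera images.
- stand: Ejection stand, fixed to the bench. Origin on the bench below the mould's axis; x along the tray's path, away from the robot (yaw within 0.25 rad); z up. Grey cheeks, inner faces at y = -52 and +52 mm, leave a passage open at the back (+x); feet reach y = -84 and +84 mm. Aluminium top plate from z = 40 to 52 mm, x = -35 to +31 mm, y = -62 to +62 mm, with a 36 mm hole on the axis.
- stand_stop (a point): Middle of the stand's front stop, 12 mm above the bench, 45 mm in front of the mould's axis: the plane of two rubber buffers (30 mm to each side) on a low cross bar between the cheeks. The tray is home when its front wall meets them; its origin is then 25 mm behind the mould's axis (x = +25 mm in the stand's frame).
- mould_mouth (a point): Centre of the open top of the steel mould, 97 mm above the bench. The mould is an upright sleeve on the stand's top plate, 44 mm outside, with a 60 mm flange at its foot. Its bore, 32 mm in diameter, is open at both ends and runs 57 mm straight down from here to the underside of the top plate.
- mount: The cured specimen mount: green disc, 30 mm in diameter, 20 mm high, 25 g, upright in the bore. Origin at the centre of its underside. A rubber grip in the bore (four sprung rubber pads, 61 to 71 mm above the bench) holds it; it slides at a steady push of about 5 to 15 N.
- mount_center (a point): Centre of the mount, 10 mm above its underside, 68 mm above the bench at the start. Its top then lies 19 mm below the mould's mouth; it falls free once its top has been pushed to about 36 mm below the mouth.
- tray: Loose catch tray of aluminium, 350 g, open on top: 140 x 90 x 24 mm, walls 3 mm, grey rubber floor 6 mm above the bench. Origin on the bench under the centre of the box; x along its length, away from the robot. It starts behind the stand, 63 to 87 mm short of home, lined up with the passage within 4 mm and 0.04 rad. It slides at 1.5 to 3 N, guided by the cheeks (7 mm play each side).
- tray_lip (a point): Middle of the outer (far) face of the tray's down-turned far lip, 81.5 mm beyond the tray's origin, 17.5 mm above the bench. The face is 84 mm wide and spans 10 to 25 mm above the bench; the bench behind it is clear for fingertips. With the tray home this point lies 106.5 mm behind the mould's axis.
- rod: Loose ejector rod, 115 mm long, 220 g. Origin at its tip, z along it to the handle. Steel nose 27 mm in diameter, 57 mm long, with a 2.5 mm chamfer at the end; then a collar 48 mm in diameter, 57 to 65 mm above the tip; then a black handle. It starts standing on the bench, nose down, left or right of the stand.
- rod_tip (a point): Centre of the flat end of the rod's nose. With the collar down on the mould's mouth it is level with the underside of the top plate, 40 mm above the bench.
- rod_handle (a point): Centre of the rod's black handle, on the axis, 90 mm above the tip; z along the rod, upward. The handle is a cylinder 27 mm in diameter, from 65 to 115 mm above the tip; it is grasped from above.
- blue_jar: Bystander: jar with a blue lid, 47 mm in diameter, 36 mm high, on the bench at the side of the stand where the rod is not. Origin at the centre of its foot.
- bottle: Bystander: amber bottle with a black cap, 43 mm in diameter, 85 mm high, left of the tray. Origin at the centre of its foot.
- black_mount: Bystander: loose black specimen disc, 30 mm in diameter, 24 mm high, left of the tray. Origin at the centre of its foot.
Not all that is in view belongs to the job. Leave any purple or yellow look-alike of the rod alone.

How it is judged:
By the outcome, as a careful person would: the job done as asked, in the order asked, and still so for the second after the job is handed in, with the robot touching nothing.
It also fails if it takes over 58 s, if anything falls off the work surface, if the arm or the gripper's body presses on something with over 40 N, if the wrist force passes 120 N, or if a joint passes its speed limit or range.

## Working session

There is one attempt and no reset: what is moved stays moved. The work goes in short steps, Python scripts to look and compute and a tool call to move; the robot and the scene stay as the last step left them, time stands still between calls to the robot, and variables do not carry over. Pictures are saved under pics/ and viewed, about 8 in all and at most 12, crops included, and the job is handed in when it is done.

Besides the shell and the picture viewer there is one more tool, called after ">>>" by a JSON object that holds its "method" and its "body". move_arm: Moves the arm, as the interface text tells. Scaled input: -1 to 1 covers 15 cm each way for a shift and 1.5 rad each way for a turn. Its arguments: {"type":"object","properties":{"series":{"type":"array"},"claw":{"type":"number"},"force":{"type":"number"}},"required":["series"]}

```bash
mkdir -p pics; cat > h.py <<'E'
import numpy as np, cv2
from scipy.spatial.transform import Rotation as R
from bench import state, imaging, job, env
def cam(n):
    c=imaging.camera(n); c['K']=np.array([[c['fx'],0,c['cx']],[0,c['fy'],c['cy']],[0,0,1.]]); c['D']=np.array(c['distortion'],float); c['Rm']=np.array(c['rotation']).reshape(3,3) if np.size(c['rotation'])==9 else R.from_rotvec(c['rotation']).as_matrix(); c['o']=np.array(c['origin']); return c
def cloud(c):
    h,w=c['depth'].shape; u,v=np.meshgrid(np.arange(w),np.arange(h))
    p=cv2.undistortPoints(np.stack([u.ravel(),v.ravel()],1).astype(np.float64)[:,None],c['K'],c['D'])[:,0]
    d=c['depth'].ravel()[:,None]
    P=np.hstack([p,np.ones((len(p),1))])*d@c['Rm'].T+c['o']
    P[d[:,0]==0]=np.nan
    return P.reshape(h,w,3)
def proj(c,X):
    Rw=c['Rm'].T; return cv2.projectPoints(np.atleast_2d(X).astype(float),cv2.Rodrigues(Rw)[0],-Rw@c['o'],c['K'],c['D'])[0][:,0]
def save(n,im): cv2.imwrite('pics/'+n,im[...,::-1])
E
python3 - <<'E'
from h import *
for n in('scene','top'):
    c=cam(n); save(n+'1.png',c['image']); print(n,c['o'],c['Rm'][:,2],c['fx'])
    np.savez(n+'1.npz',P=cloud(c),I=c['image'])
print(state()['orientation'],env.tcp_to_grasp)
E
```

```text
scene [-0.17213558  0.61943459  0.43971467] [ 0.76005644 -0.51440478 -0.39711703] 457.28725976757306
top [0.38149041 0.13885959 0.96474266] [ 0.14547982  0.02879576 -0.98894207] 528.5185873306315
[-1.35184057  0.95216169 -0.94898287] 0.1547
```

View pics/scene1.png

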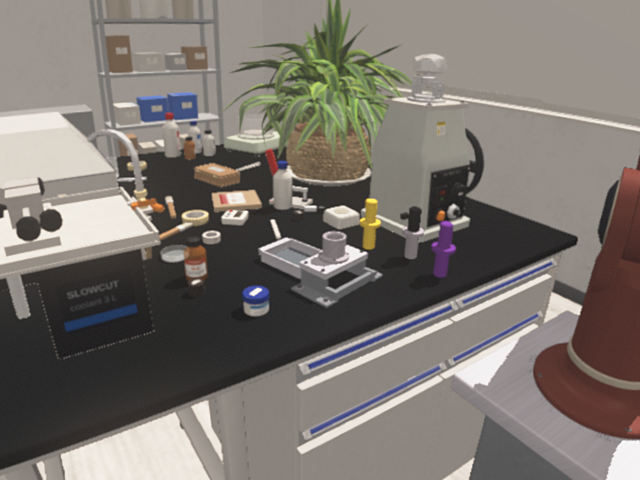

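View pics/top1.png

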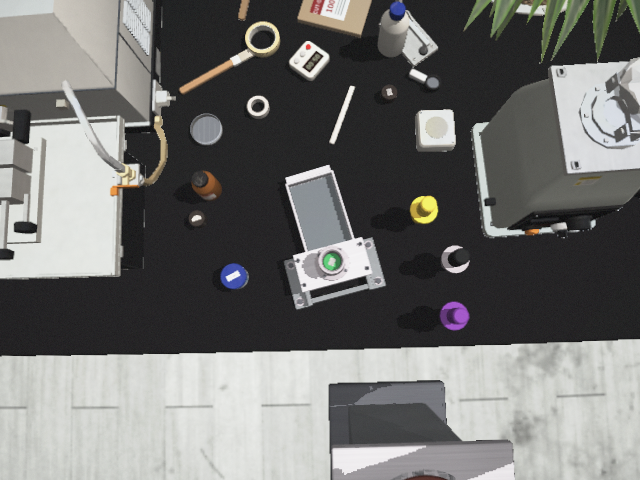

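Top view: the rod candidates are black-handled (458,258), yellow (424,209) and purple (455,316). By the description I choose the black-handled one with the steel nose. The mould is at (331,262), the tray at (320,205), the blue jar at (235,276), the bottle at (206,185) and the black disc at (196,218).

```bash
python3 - <<'E'
from h import *
T=np.load('top1.npz');S=np.load('scene1.npz')
im=np.hstack([cv2.resize(T['I'][130:350,270:490],(400,400),interpolation=2),cv2.resize(S['I'][190:310,250:470],(400,400),interpolation=2)])
save('crop1.png',im)
P=T['P']; Q=np.vstack([T['P'].reshape(-1,3),S['P'].reshape(-1,3)])
src=np.r_[np.zeros(P.size//3),np.ones(S['P'].size//3)]
for n,(u,v) in dict(rodtop=(459,256),mould=(331,262),yellow=(427,205),purple=(455,316),jar=(235,276),bottle=(206,185),blk=(196,218),tray=(320,205),lipL=(288,176),lipR=(332,168),mach=(478,200),mach2=(490,235)).items(): print(n,P[v,u].round(3))
def circ(z0,z1,c,r,n):
    for s in(0,1):
        m=(src==s)&(Q[:,2]>z0)&(Q[:,2]<z1)&(np.hypot(Q[:,0]-c[0],Q[:,1]-c[1])<r); q=Q[m]
        if len(q)>5:
            (cx,cy),rr=cv2.minEnclosingCircle((q[:,:2]*1000).astype(np.float32)); print(n,s,len(q),'circ',round(cx,1),round(cy,1),round(rr,1),'med',(np.median(q,0)*1000).round(1))
rt=P[256,459]; mo=P[262,331]
circ(.109,.125,rt,.035,'rodtop'); circ(.05,.07,rt,.04,'collar'); circ(.09,.105,mo,.035,'mouth')
# plate
for s in (0,1):
  m=(src==s)&(abs(Q[:,2]-.052)<.004)&(np.hypot(*(Q[:,:2]-mo[:2]).T)<.08); print('plate',s,cv2.minAreaRect((Q[m,:2]*1000).astype(np.float32)))
  m=(src==s)&(abs(Q[:,2]-.0235)<.0045)&(Q[:,0]>mo[0]+.05)&(abs(Q[:,1]-mo[1]-.02)<.09)&(Q[:,0]<mo[0]+.3); print('tray rim',s,m.sum(),cv2.minAreaRect((Q[m,:2]*1000).astype(np.float32)))
E
```

```text
rodtop [ 0.469 -0.059  0.116]
mould [0.47  0.147 0.079]
yellow [ 0.554 -0.013  0.116]
purple [ 0.374 -0.047  0.114]
jar [0.454 0.318 0.037]
bottle [0.614 0.363 0.068]
blk [0.563 0.391 0.027]
tray [0.583 0.165 0.007]
lipL [0.642 0.224 0.002]
lipR [ 0.655  0.141 -0.001]
mach [ 0.584 -0.129  0.   ]
mach2 [ 0.515 -0.14   0.019]
rodtop 0 223 circ 469.7 -64.3 13.9 med [469.1 -62.9 115.7]
rodtop 1 75 circ 470.2 -59.6 14.0 med [467.6 -56.6 115. ]
collar 0 337 circ 469.8 -64.1 24.4 med [462.9 -55.1  66. ]
collar 1 188 circ 470.1 -59.9 25.1 med [460.9 -50.2  65.1]
mouth 0 286 circ 471.1 147.1 22.0 med [471.9 147.1  97.2]
mouth 1 205 circ 471.7 150.6 23.0 med [471.4 150.4  95.1]
plate 0 ((469.383056640625, 146.75820922851562), (66.65447235107422, 124.22783660888672), 13.175552368164062)
tray rim 0 598 ((577.11669921875, 169.69570922851562), (140.73800659179688, 91.34236907958984), 15.032926559448242)
plate 1 ((469.97100830078125, 148.7265625), (68.9120864868164, 127.93868255615234), 12.323589324951172)
tray rim 1 409 ((589.4138793945312, 175.25701904296875), (119.84332275390625, 94.44343566894531), 14.005351066589355)
```

View pics/crop1.png

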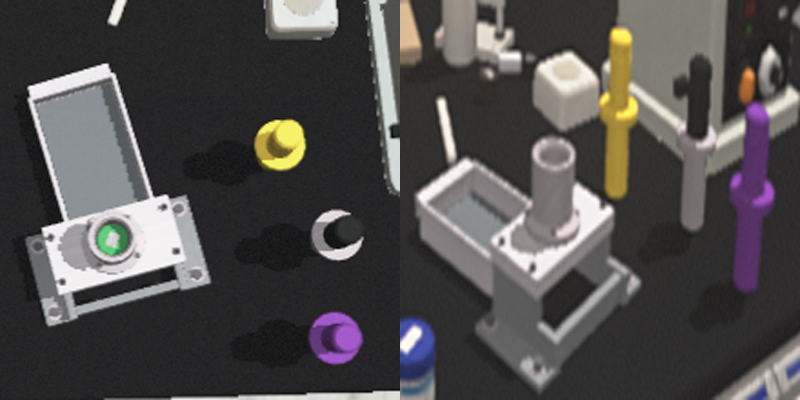

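The close crop confirms it: black handle and steel nose at (340,232) in the left half, while yellow and purple are single-coloured look-alikes.

```bash
cat >> h.py <<'E'
def grasp(s=None):
    s=s or state(); M=R.from_rotvec(s['orientation']).as_matrix(); return np.array(s['tool_pos'])+.1547*M[:,2],M
def plan(target,xdir=None,s=None):
    """row (normalised) for grasp point at world target, tool vertical, jaw axis along angle xdir (or its opposite, nearer)"""
    s=s or state(); M=R.from_rotvec(s['orientation']).as_matrix()
    a0=np.arctan2(M[1,0],M[0,0])
    a=a0 if xdir is None else a0+(xdir-a0+np.pi/2)%np.pi-np.pi/2
    x=np.array([np.cos(a),np.sin(a),0]); z=np.array([0,0,-1.]); N=np.stack([x,np.cross(z,x),z],1)
    t=np.array(target)-.1547*z
    print('shift',(M.T@(t-s['tool_pos'])/.15).round(3),'turn',((R.from_matrix(M.T@N)).as_rotvec()/1.5).round(3))
def show():
    s=state(); g,M=grasp(s); print('t',round(s['time'],2),'g',(g*1000).round(1),'tilt',(M[:,2]).round(3),'yawx',np.arctan2(M[1,0],M[0,0]).round(3),'F',np.round(s['wrist_force'],1),'w',round(s['width'],4),'q',np.round(s['joints'],2))
E
python3 - <<'E'
from h import *
show()
T=np.load('top1.npz');S=np.load('scene1.npz')
yaw=.225; c=np.array([np.cos(yaw),np.sin(yaw)]);n=np.array([-c[1],c[0]])
for nme,D,o in(('top',T,(.4711,.1471)),('scene',S,(.4717,.1506))):
    Q=D['P'].reshape(-1,3);Q=Q[~np.isnan(Q[:,0])]; d=Q[:,:2]-o; a=d@c;b=d@n
    m=(a>.08)&(a<.23)&(abs(b)<.065)&(Q[:,2]>.015)&(Q[:,2]<.04)
    print(nme,'a 0.5-99.5',np.percentile(a[m],[.5,99,99.7,100]).round(4),'b',np.percentile(b[m],[.3,99.7]).round(4))
    w=m&(a>.15); h,e=np.histogram(a[w],np.arange(.15,.21,.003)); print(list(zip(e.round(3),h)))
P=T['P']; m=(P[...,2]>.15)&(P[...,0]>.3)&(P[...,1]>-.45); q=P[m]
for y0 in np.arange(-.45,.6,.1):
    k=q[(q[:,1]>y0)&(q[:,1]<y0+.1)]
    if len(k): print(y0.round(2),'xmin',k[:,0].min().round(3),'zmax',k[:,2].max().round(3))
E
```

```text
t 0.1 g [ 365.8 -558.8  403.6] tilt [ 0.941  0.339 -0.   ] yawx -1.225 F [-1.2  0.5  0.4] w 0.0853 q [ 1.2   0.62 -0.01  1.42  0.01  1.1  -0.04]
top a 0.5-99.5 [0.0813 0.1786 0.1791 0.1798] b [-0.0477  0.0452]
[(np.float64(0.15), np.int64(7)), (np.float64(0.153), np.int64(7)), (np.float64(0.156), np.int64(4)), (np.float64(0.159), np.int64(15)), (np.float64(0.162), np.int64(74)), (np.float64(0.165), np.int64(96)), (np.float64(0.168), np.int64(64)), (np.float64(0.171), np.int64(74)), (np.float64(0.174), np.int64(68)), (np.float64(0.177), np.int64(32)), (np.float64(0.18), np.int64(0)), (np.float64(0.183), np.int64(0)), (np.float64(0.186), np.int64(0)), (np.float64(0.189), np.int64(0)), (np.float64(0.192), np.int64(0)), (np.float64(0.195), np.int64(0)), (np.float64(0.198), np.int64(0)), (np.float64(0.201), np.int64(0)), (np.float64(0.204), np.int64(0))]
scene a 0.5-99.5 [0.082  0.1782 0.1791 0.1804] b [-0.0486  0.0444]
[(np.float64(0.15), np.int64(13)), (np.float64(0.153), np.int64(10)), (np.float64(0.156), np.int64(11)), (np.float64(0.159), np.int64(16)), (np.float64(0.162), np.int64(57)), (np.float64(0.165), np.int64(76)), (np.float64(0.168), np.int64(27)), (np.float64(0.171), np.int64(26)), (np.float64(0.174), np.int64(19)), (np.float64(0.177), np.int64(13)), (np.float64(0.18), np.int64(1)), (np.float64(0.183), np.int64(0)), (np.float64(0.186), np.int64(0)), (np.float64(0.189), np.int64(0)), (np.float64(0.192), np.int64(0)), (np.float64(0.195), np.int64(0)), (np.float64(0.198), np.int64(0)), (np.float64(0.201), np.int64(0)), (np.float64(0.204), np.int64(0))]
-0.35 xmin 0.526 zmax 0.325
-0.25 xmin 0.523 zmax 0.42
-0.15 xmin 0.534 zmax 0.266
0.35 xmin 0.585 zmax 0.192
0.45 xmin 0.449 zmax 0.301
0.55 xmin 0.449 zmax 0.29
```

```bash
python3 - <<'E'
s=open('h.py').read()
s=s.replace("+.1547*M[:,2],M","+.1547*M[:,1],M").replace("z=np.array([0,0,-1.]); N=np.stack([x,np.cross(z,x),z],1)","z=np.array([0,0,-1.]); N=np.stack([x,z,np.cross(x,z)],1)").replace("(M[:,2]).round(3)","(M[:,1]).round(3)")
open('h.py','w').write(s)
E
python3 - <<'E'
from h import *
show(); print(grasp()[1].round(3))
plan((.45,-.1,.25),.225)
E
```

```text
t 0.1 g [ 220.1 -610.9  248.9] tilt [-0.001  0.002 -1.   ] yawx -1.225 F [-1.2  0.5  0.4] w 0.0853 q [ 1.2   0.62 -0.01  1.42  0.01  1.1  -0.04]
[[ 0.339 -0.001  0.941]
 [-0.941  0.002  0.339]
 [-0.002 -1.    -0.   ]]
shift [-2.687e+00 -1.000e-03  2.596e+00] turn [-0.001 -0.967 -0.001]
```

>>> {"method": "move_arm", "body": {"series": [[-0.4,0,0.4,0,0.04,0],[-0.7,0,0.7,0,0.08,0],[-1,0,1,0,0.08,0],[-1,0,1,0,0.08,0]], "claw": -1, "force": 60}}

```text
time: 0.6
tool_pos: [0.3127, -0.4155, 0.4045]
orientation: [-1.307, 1.037, -1.035]
wrist_force: [-0.1, -0.3, 0.5]
width: 0.0125
```

```bash
python3 - <<'E'
from h import *
show(); plan((.40,-.22,.25),.225-np.pi/2)
E
```

```text
t 0.6 g [ 312.8 -415.   249.8] tilt [ 0.     0.003 -1.   ] yawx -1.339 F [-0.1 -0.3  0.5] w 0.0125 q [ 0.89  0.41 -0.    1.8  -0.    0.93 -0.45]
shift [-1.135  0.003  0.866] turn [-0.001  0.005 -0.002]
```

>>> {"method": "move_arm", "body": {"series": [[-0.4,0,0.35,0,0,0],[-0.7,0,0.65,0,0,0],[-1,0,0.9,0,0,0],[-1,0,0.9,0,0,0]]}}

```text
time: 1.1
tool_pos: [0.4106, -0.2385, 0.4045]
orientation: [-1.309, 1.035, -1.033]
wrist_force: [-0.1, -1.2, 0.1]
width: -0.0001
```

>>> {"method": "move_arm", "body": {"series": [[-0.4,0,0.1,0,0,0],[-0.7,0,0.2,0,0,0],[-1,0,0.3,0,0,0],[-1,0,0.3,0,0,0]]}}

```text
time: 1.6
tool_pos: [0.419, -0.084, 0.4047]
orientation: [-1.309, 1.037, -1.035]
wrist_force: [0.3, -0.7, 0.3]
width: -0.0
```

>>> {"method": "move_arm", "body": {"series": [[-0.3,0,0.3,0,0,0],[-0.6,0,0.6,0,0,0],[-1,0,1,0,0,0],[-1,0,1,0,0,0]]}}

```text
time: 2.1
tool_pos: [0.5331, 0.0949, 0.4042]
orientation: [-1.307, 1.04, -1.039]
wrist_force: [0.5, -0.9, 0.8]
width: 0.0003
```

```bash
python3 - <<'E'
from h import *
show(); plan((.683,.197,.15),.225-np.pi/2)
E
```

```text
t 2.1 g [533.2  95.  249.5] tilt [ 0.001  0.001 -1.   ] yawx -1.343 F [ 0.5 -0.9  0.8] w 0.0003 q [-0.12  0.45 -0.15  1.74  0.08  0.96 -1.64]
shift [-0.437  0.665  1.127] turn [-0.     0.002 -0.001]
```

>>> {"method": "move_arm", "body": {"series": [[-0.2,0,0.4,0,0,0],[-0.44,0,0.8,0,0,0],[-0.44,0.2,1,0,0,0],[-0.44,0.66,1,0,0,0]]}}

```text
time: 2.6
tool_pos: [0.6667, 0.1903, 0.3128]
orientation: [-1.299, 1.036, -1.047]
wrist_force: [-0.1, 0.2, -1.1]
width: -0.0001
```

>>> {"method": "move_arm", "body": {"series": [[0,0.3,0.13,0,0,0],[0,0.5,0.13,0,0,0],[0,0.5,0.13,0,0,0]]}}

```text
time: 2.98
tool_pos: [0.6815, 0.1923, 0.2332]
orientation: [-1.315, 1.047, -1.042]
wrist_force: [-0.0, 0.0, 1.1]
width: 0.0001
```

```bash
python3 - <<'E'
from h import *
c=cam('scene');save('hook1.png',cv2.resize(c['image'][150:330,190:430],(800,600)))
show(); plan((.683,.197,.026),.225-np.pi/2)
P=cloud(c).reshape(-1,3); g,_=grasp()
q=P[(np.hypot(P[:,0]-g[0],P[:,1]-g[1])<.04)&(P[:,2]>.04)&(P[:,2]<.1)]; print(len(q),q.min(0).round(3),q.max(0).round(3),q.mean(0).round(3))
E
```

```text
t 3.02 g [681.9 192.7  81.3] tilt [-0.002 -0.002 -1.   ] yawx -1.347 F [-0.5 -0.5  1. ] w 0.0002 q [-0.25  0.88 -0.12  1.39  0.12  0.89 -1.75]
shift [-0.025  0.368  0.012] turn [ 0.002 -0.001  0.001]
201 [0.666 0.176 0.061] [0.686 0.208 0.1  ] [0.674 0.195 0.082]
```

View pics/hook1.png

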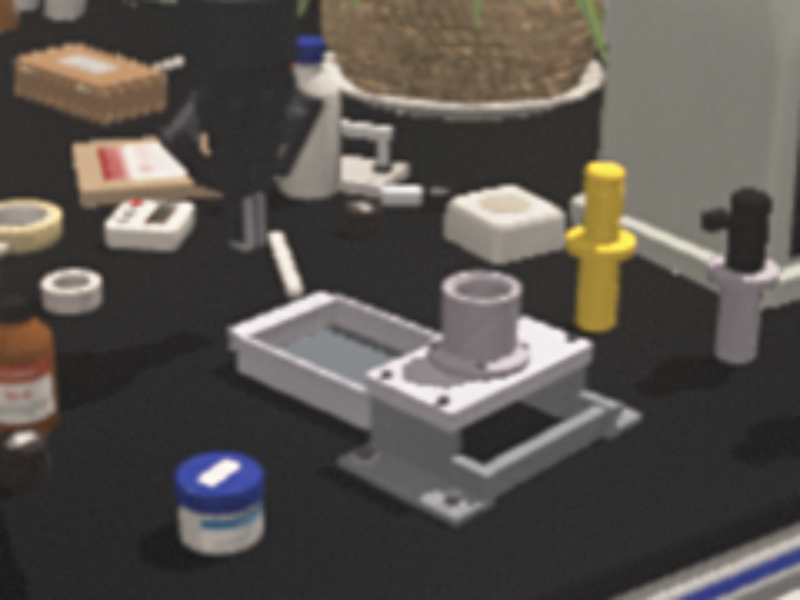

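>>> {"method": "move_arm", "body": {"series": [[-0.02,0.18,0,0,0,0],[-0.02,0.3,0,0,0,0],[-0.02,0.36,0,0,0,0],[-0.02,0.36,0,0,0,0]]}}

```text
time: 3.52
tool_pos: [0.6813, 0.1978, 0.1832]
orientation: [-1.308, 1.042, -1.042]
wrist_force: [0.2, 0.2, 0.0]
width: -0.0002
```

>>> {"method": "move_arm", "body": {"series": [[0,0,-0.06,0,0,0],[0,0,-0.11,0,0,0],[0,0,-0.16,0,0,0],[0,0,-0.22,0,0,0],[0,0,-0.28,0,0,0],[0,0,-0.34,0,0,0],[0,0,-0.4,0,0,0],[0,0,-0.46,0,0,0],[0,0,-0.5,0,0,0],[0,0,-0.54,0,0,0],[0,0,-0.54,0,0,0]]}}

```text
time: 4.9
tool_pos: [0.6018, 0.1799, 0.1833]
orientation: [-1.309, 1.042, -1.041]
wrist_force: [2.0, -1.0, 1.7]
width: 0.0002
```

```bash
cat > trayc.py <<'E'
from h import *
show()
c=cam('top');np.savez('top2.npz',P=cloud(c),I=c['image'])
Q=cloud(c).reshape(-1,3);Q=Q[~np.isnan(Q[:,0])]
yaw=.225; e=np.array([np.cos(yaw),np.sin(yaw)]);n=np.array([-e[1],e[0]])
d=Q[:,:2]-(.4711,.1471); a=d@e;b=d@n
m=(a>.05)&(a<.23)&(abs(b)<.06)&(Q[:,2]>.017)&(Q[:,2]<.03)
for s in(-1,1):
    k=m&(s*b>.02)&(s*b<.05); print('side',s,'a max',np.percentile(a[k],[98,99.5,100]).round(4),'b',np.percentile(b[k],[1,99]).round(4))
P=cloud(c)
E
python3 trayc.py
```

```text
t 4.9 g [601.6 179.9  28.6] tilt [-0.001 -0.    -1.   ] yawx -1.345 F [ 2.  -1.   1.7] w 0.0002 q [-0.26  0.85 -0.11  1.67  0.14  0.62 -1.79]Traceback (most recent call last):
  File "trayc.py", line 9, in <module>
    k=m&(s*b>.02)&(s*b<.05); print('side',s,'a max',np.percentile(a[k],[98,99.5,100]).round(4),'b',np.percentile(b[k],[1,99]).round(4))
                                                    ~~~~~~~~~~~~~^^^^^^^^^^^^^^^^^^^^
    return _quantile_unchecked(
        a, q, axis, out, overwrite_input, method, keepdims, weights)
    return _ureduce(a,
                    func=_quantile_ureduce_func,
    ...<5 lines>...
                    overwrite_input=overwrite_input,
                    method=method)
    r = func(a, **kwargs)
    result = _quantile(arr,
                       quantiles=q,
    ...<2 lines>...
                       out=out,
                       weights=wgt)
    slices_having_nans = np.isnan(arr[-1, ...])
                                  ~~~^^^^^^^^^
IndexError: index -1 is out of bounds for axis 0 with size 0
```

>>> {"method": "move_arm", "body": {"series": [[0,0,-0.02,0,0,0],[0,0,-0.035,0,0,0],[0,0,-0.05,0,0,0],[0,0,-0.06,0,0,0],[0,0,-0.07,0,0,0],[0,0,-0.07,0,0,0]]}}

```text
time: 5.7
tool_pos: [0.5917, 0.1776, 0.1831]
orientation: [-1.308, 1.042, -1.041]
wrist_force: [1.0, 0.6, 0.8]
width: -0.0001
```

```bash
python3 -c "
from h import *
show()"
```

```text
t 5.7 g [591.5 177.5  28.4] tilt [-0.001 -0.    -1.   ] yawx -1.345 F [1.  0.6 0.8] w -0.0001 q [-0.26  0.84 -0.1   1.71  0.14  0.6  -1.79]
```

>>> {"method": "move_arm", "body": {"series": [[0,0,-0.01,0,0,0],[0,0,-0.02,0,0,0],[0,0,-0.03,0,0,0],[0,0,-0.03,0,0,0]]}}

```text
time: 6.2
tool_pos: [0.5873, 0.1766, 0.1831]
orientation: [-1.308, 1.042, -1.041]
wrist_force: [1.8, 0.6, 1.0]
width: -0.0002
```

>>> {"method": "move_arm", "body": {"series": [[0,0,-0.01,0,0,0],[0,0,-0.02,0,0,0],[0,0,-0.02,0,0,0]]}}

```text
time: 6.58
tool_pos: [0.5856, 0.1756, 0.1834]
orientation: [-1.305, 1.039, -1.043]
wrist_force: [5.3, -0.1, -1.5]
width: 0.0003
```

```bash
python3 - <<'E'
from h import *
show()
c=cam('scene');save('pull1.png',cv2.resize(c['image'][190:310,250:410],(800,600)))
P=cloud(c).reshape(-1,3);P=P[~np.isnan(P[:,0])]
yaw=.225; e=np.array([np.cos(yaw),np.sin(yaw)]);n=np.array([-e[1],e[0]])
d=P[:,:2]-(.4717,.1506); a=d@e;b=d@n
m=(a>.05)&(a<.15)&(abs(b)<.06)&(P[:,2]>.015)&(P[:,2]<.03)
k=m&(b>.017)&(b<.05); print(k.sum(),np.percentile(a[k],[95,98,99.5,100]).round(4))
E
```

```text
t 6.58 g [586.1 175.7  28.7] tilt [ 0.003  0.    -1.   ] yawx -1.345 F [ 5.3 -0.1 -1.5] w 0.0003 q [-0.27  0.83 -0.1   1.73  0.14  0.59 -1.8 ]
158 [0.1049 0.1057 0.1065 0.1071]
```

View pics/pull1.png

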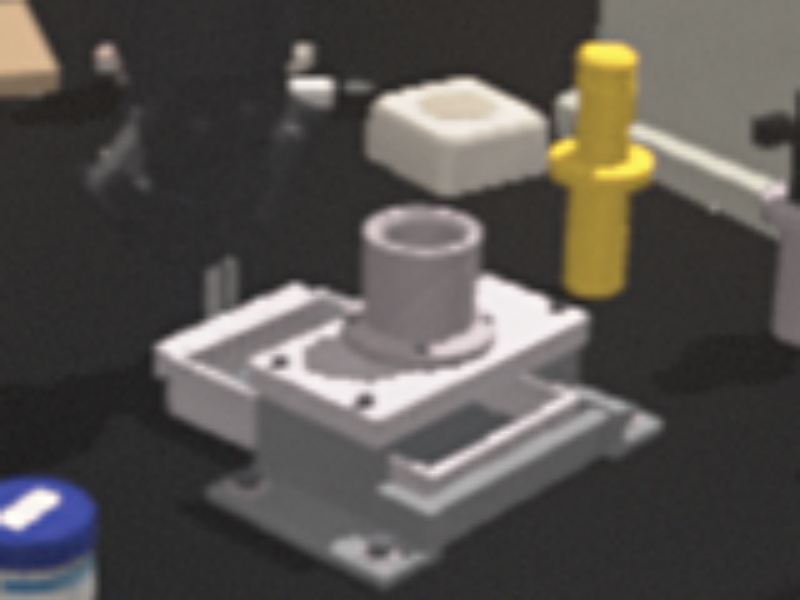

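The tray's front wall now meets the cross bar at (400–600, 450), the lip reads 0.1065 m, and the force is rising. One more firm pull will seat it on both buffers.

>>> {"method": "move_arm", "body": {"series": [[0,0,-0.01,0,0,0],[0,0,-0.02,0,0,0],[0,0,-0.02,0,0,0]]}}

```text
time: 7.0
tool_pos: [0.5846, 0.1749, 0.1843]
orientation: [-1.3, 1.036, -1.046]
wrist_force: [7.3, -0.0, -1.6]
width: 0.0001
```

>>> {"method": "move_arm", "body": {"series": [[0,0,0.05,0,0,0],[0,0,0.12,0,0,0],[0,-0.3,0.12,0,0,0],[0,-0.7,0.12,0,0,0],[0,-1,0.12,0,0,0],[0,-1,0.12,0,0,0]]}}

```text
time: 7.75
tool_pos: [0.6, 0.18, 0.3374]
orientation: [-1.301, 1.037, -1.043]
wrist_force: [-0.0, 0.1, -0.7]
width: 0.0004
```

```bash
python3 - <<'E'
from h import *
T=np.load('top1.npz')['P'].reshape(-1,3); S=np.load('scene1.npz')['P'].reshape(-1,3)
for P in(T,S):
    for z0,z1 in((.09,.13),(.13,.2),(.2,.3),(.3,.45)):
        q=P[(P[:,1]>-.17)&(P[:,1]<0.05)&(P[:,0]>.4)&(P[:,0]<.62)&(np.hypot(P[:,0]-.554,P[:,1]+.013)>.03)&(np.hypot(P[:,0]-.470,P[:,1]+.062)>.03)&(P[:,2]>z0)&(P[:,2]<z1)]
        if len(q): print(z0,len(q),'xmin',q[q[:,0].argmin()].round(3),'ymax',q[q[:,1].argmax()].round(3))
show(); plan((.470,-.062,.25),.225-np.pi/2)
E
```

```text
0.09 555 xmin [ 0.523 -0.168  0.113] ymax [ 0.615 -0.14   0.1  ]
0.13 1177 xmin [ 0.523 -0.169  0.14 ] ymax [ 0.613 -0.141  0.181]
0.2 2226 xmin [ 0.539 -0.158  0.203] ymax [ 0.617 -0.141  0.203]
0.3 794 xmin [ 0.549 -0.159  0.315] ymax [ 0.62  -0.153  0.312]
0.09 615 xmin [ 0.517 -0.168  0.114] ymax [ 0.603 -0.136  0.099]
0.13 1070 xmin [ 0.521 -0.169  0.159] ymax [ 0.616 -0.136  0.147]
0.2 1251 xmin [ 0.54  -0.158  0.203] ymax [ 0.617 -0.137  0.201]
0.3 183 xmin [ 0.55  -0.162  0.311] ymax [ 0.597 -0.15   0.313]
t 7.75 g [601.  180.4 182.7] tilt [ 0.006  0.003 -1.   ] yawx -1.345 F [-0.   0.1 -0.7] w 0.0004 q [-0.24  0.65 -0.14  1.58  0.1   0.92 -1.76]
shift [ 1.377 -0.459 -1.203] turn [-0.005  0.001 -0.001]
```

>>> {"method": "move_arm", "body": {"series": [[0.2,-0.3,-0.2,0,0,0],[0.5,-0.46,-0.4,0,0,0],[0.69,-0.46,-0.6,0,0,0],[0.69,-0.46,-0.6,0,0,0]], "claw": 1}}

```text
time: 8.25
tool_pos: [0.533, 0.0546, 0.401]
orientation: [-1.311, 1.049, -1.045]
wrist_force: [-0.6, 0.6, -0.7]
width: 0.0723
```

>>> {"method": "move_arm", "body": {"series": [[0.3,0,-0.3,0,0,0],[0.69,0,-0.6,0,0,0],[0.69,0,-0.6,0,0,0],[0.69,0,-0.6,0,0,0]]}}

```text
time: 8.75
tool_pos: [0.4704, -0.0624, 0.4015]
orientation: [-1.308, 1.043, -1.04]
wrist_force: [0.3, 1.0, -0.0]
width: 0.0853
```

```bash
python3 - <<'E'
from h import *
show(); plan((.470,-.062,.15),.225-np.pi/2); plan((.470,-.062,.096),.225-np.pi/2)
c=cam('scene');save('rod1.png',cv2.resize(c['image'][140:300,340:500],(600,600)))
P=cloud(c).reshape(-1,3)
for z0,z1,r in((.108,.125,.03),(.056,.07,.035)):
    q=P[(P[:,2]>z0)&(P[:,2]<z1)&(np.hypot(P[:,0]-.470,P[:,1]+.060)<r)]; print(cv2.minEnclosingCircle((q[:,:2]*1000).astype(np.float32)))
# fingers
g,M=grasp(); q=P[(P[:,2]>.205)&(P[:,2]<.26)&(np.hypot(P[:,0]-g[0],P[:,1]-g[1])<.08)]
l=(q-g)@M; print('fingers tool frame min',l.min(0).round(3),'max',l.max(0).round(3))
E
```

```text
t 8.75 g [470.1 -62.2 246.8] tilt [-0.002  0.001 -1.   ] yawx -1.345 F [ 0.3  1.  -0. ] w 0.0853 q [ 0.19  0.35 -0.14  1.91  0.06  0.88 -1.33]
shift [-0.002  0.645 -0.001] turn [ 0.001  0.    -0.001]
shift [-0.002  1.005 -0.   ] turn [ 0.001  0.    -0.001]
((470.1853332519531, -60.15799331665039), 14.027899742126465)
((469.9712829589844, -60.30632019042969), 24.16938018798828)
fingers tool frame min [-0.058 -0.013 -0.013] max [0.05  0.005 0.012]
```

View pics/rod1.png

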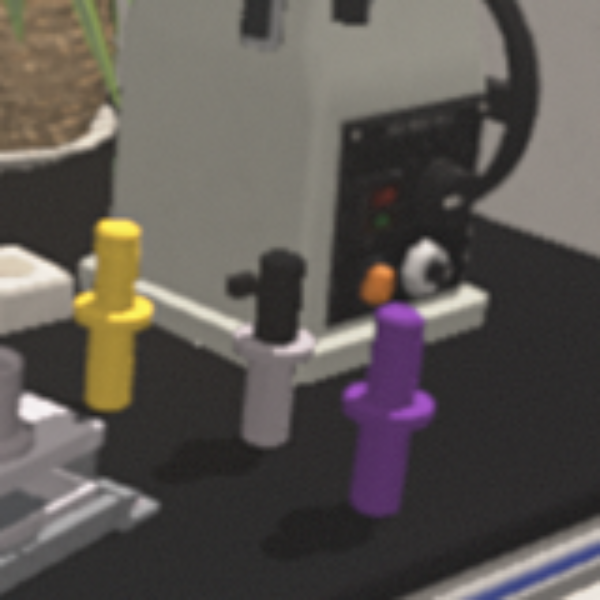

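>>> {"method": "move_arm", "body": {"series": [[0.01,0.3,0,0,0,0],[0.01,0.6,0,0,0,0],[0.01,0.8,0,0,0,0],[0.01,0.93,0,0,0,0],[0.01,1,0,0,0,0],[0.01,1,0,0,0,0]]}}

```text
time: 9.55
tool_pos: [0.4711, -0.0628, 0.2516]
orientation: [-1.308, 1.041, -1.038]
wrist_force: [0.1, 0.6, 0.4]
width: 0.0854
```

>>> {"method": "move_arm", "body": {"series": [[0,0,0,0,0,0],[0,0,0,0,0,0],[0,0,0,0,0,0],[0,0,0,0,0,0],[0,0,0,0,0,0],[0,0,0,0,0,0],[0,0,0,0,0,0]], "claw": -1, "force": 80}}

```text
time: 10.42
tool_pos: [0.4707, -0.0638, 0.2529]
orientation: [-1.307, 1.04, -1.041]
wrist_force: [-0.9, 1.5, 6.0]
width: 0.0254
```

```bash
python3 -c "
from h import *
show()"
```

```text
t 10.43 g [470.9 -63.7  98.2] tilt [ 0.001  0.001 -1.   ] yawx -1.345 F [-0.9  1.5  6. ] w 0.0254 q [ 0.16  0.58 -0.1   2.08  0.12  0.49 -1.37]
```

>>> {"method": "move_arm", "body": {"series": [[0,-0.1,0,0,0,0],[0,-0.3,0,0,0,0],[0,-0.6,0,0,0,0],[0,-0.9,0,0,0,0],[0,-0.9,0,0,0,0],[0,-0.9,0,0,0,0]]}}

```text
time: 11.18
tool_pos: [0.4697, -0.0643, 0.3861]
orientation: [-1.309, 1.044, -1.04]
wrist_force: [-0.1, -0.6, -2.3]
width: 0.0253
```

```bash
python3 -c "
from h import *
show(); plan((.4711,.1471,.233),.225-np.pi/2)"
```

```text
t 11.18 g [469.3 -64.3 231.4] tilt [-0.003  0.    -1.   ] yawx -1.345 F [-0.1 -0.6 -2.3] w 0.0253 q [ 0.19  0.37 -0.14  1.94  0.07  0.84 -1.33]
shift [-1.372 -0.011  0.324] turn [ 0.002  0.    -0.001]
```

>>> {"method": "move_arm", "body": {"series": [[-0.2,0,0.05,0,0,0],[-0.45,0,0.1,0,0,0],[-0.69,0,0.16,0,0,0],[-0.69,0,0.16,0,0,0]]}}

```text
time: 11.68
tool_pos: [0.47, 0.0455, 0.3852]
orientation: [-1.312, 1.04, -1.032]
wrist_force: [-0.0, -0.6, -2.3]
width: 0.0254
```

>>> {"method": "move_arm", "body": {"series": [[-0.25,0,0.05,0,0,0],[-0.5,0,0.12,0,0,0],[-0.68,0,0.16,0,0,0],[-0.68,0,0.16,0,0,0],[-0.68,0,0.16,0,0,0]]}}

```text
time: 12.3
tool_pos: [0.4712, 0.1453, 0.3859]
orientation: [-1.311, 1.044, -1.042]
wrist_force: [0.4, -0.5, -2.2]
width: 0.0254
```

```bash
python3 - <<'E'
from h import *
show(); g,M=grasp()
c=cam('scene');save('align1.png',cv2.resize(c['image'][180:300,270:410],(700,600)))
P=cloud(c).reshape(-1,3)
for n,z0,z1,r in(('mouth',.085,.102,.035),('nose',.145,.185,.03),('nose lo',.145,.16,.03),('nose hi',.17,.185,.03),('collar',.193,.208,.035)):
    q=P[(P[:,2]>z0)&(P[:,2]<z1)&(np.hypot(P[:,0]-g[0],P[:,1]-g[1])<r)]
    if len(q)<10: print(n,len(q)); continue
    # circle fit with camera-facing surface
    A=np.c_[2*q[:,:2],np.ones(len(q))]; s=np.linalg.lstsq(A,(q[:,:2]**2).sum(1),rcond=None)[0]
    print(n,len(q),'fit',(s[:2]*1000).round(1),round(1000*np.sqrt(s[2]+s[0]**2+s[1]**2),1),'enc',[np.round(x,1) for x in cv2.minEnclosingCircle((q[:,:2]*1000).astype(np.float32))],q[:,2].min().round(3))
E
```

```text
t 12.3 g [470.8 144.9 231.2] tilt [-0.003 -0.002 -1.   ] yawx -1.347 F [ 0.4 -0.5 -2.2] w 0.0254 q [-0.22  0.4  -0.18  1.89  0.09  0.86 -1.79]
mouth 294 fit [470.9 151. ] 19.5 enc [array([471.2, 150.2]), np.float64(23.6)] 0.085
nose 307 fit [470.7 147.8] 12.2 enc [array([469.4, 148.7]), np.float64(13.6)] 0.145
nose lo 116 fit [470.9 147.7] 12.6 enc [array([469.1, 148.8]), np.float64(13.2)] 0.145
nose hi 112 fit [470.1 148. ] 11.6 enc [array([467.5, 148.9]), np.float64(12.9)] 0.17
collar 230 fit [468.4 149.6] 16.8 enc [array([470.2, 147.9]), np.float64(24.4)] 0.193
```

View pics/align1.png

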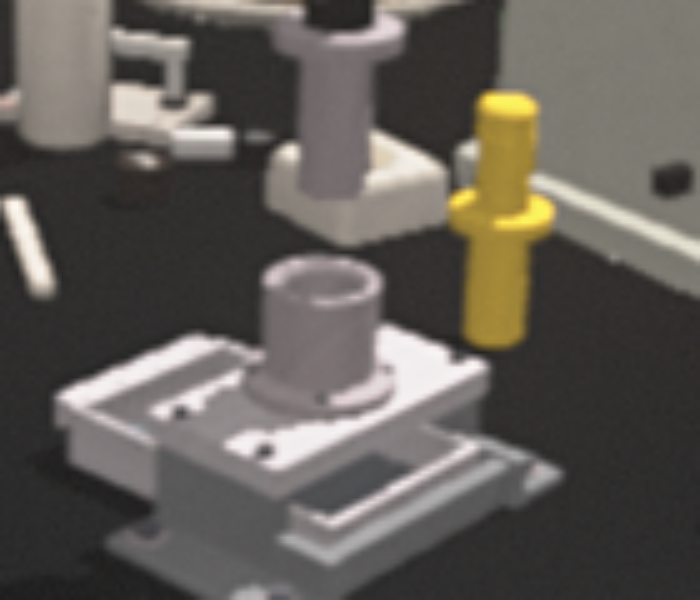

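The nose (335,190) is about 2–3 px right of the mouth centre (321,280). The correction is about +1 mm x and +3 mm y, then a descent into the mouth.

>>> {"method": "move_arm", "body": {"series": [[-0.017,0,0.012,0,0,0],[-0.017,0.06,0.012,0,0,0],[-0.017,0.12,0.012,0,0,0],[-0.017,0.17,0.012,0,0,0],[-0.017,0.21,0.012,0,0,0],[-0.017,0.25,0.012,0,0,0],[-0.017,0.28,0.012,0,0,0],[-0.017,0.31,0.012,0,0,0],[-0.017,0.31,0.012,0,0,0]]}}

```text
time: 13.48
tool_pos: [0.4724, 0.1495, 0.3404]
orientation: [-1.308, 1.042, -1.041]
wrist_force: [-0.3, -0.5, -2.7]
width: 0.0254
```

```bash
python3 -c "
from h import *
show(); print(state()['moment'])"
```

```text
t 13.47 g [472.3 149.5 185.7] tilt [-0.001 -0.    -1.   ] yawx -1.345 F [-0.3 -0.5 -2.7] w 0.0254 q [-0.23  0.47 -0.17  1.94  0.11  0.75 -1.81]
[-0.24239398  0.08324924 -0.0175654 ]
```

>>> {"method": "move_arm", "body": {"series": [[0,0.03,0,0,0,0],[0,0.06,0,0,0,0],[0,0.09,0,0,0,0],[0,0.12,0,0,0,0],[0,0.15,0,0,0,0]]}}

```text
time: 14.1
tool_pos: [0.473, 0.1496, 0.3199]
orientation: [-1.306, 1.04, -1.043]
wrist_force: [-1.9, -3.2, 10.7]
width: 0.0257
```

```bash
python3 -c "
from h import *
show(); print(state()['moment'])"
```

```text
t 14.1 g [473.4 149.5 165.2] tilt [ 0.002 -0.    -1.   ] yawx -1.345 F [-1.9 -3.2 10.7] w 0.0257 q [-0.24  0.5  -0.16  1.96  0.12  0.69 -1.82]
[-0.77639559  0.60743186  0.05359453]
```

>>> {"method": "move_arm", "body": {"series": [[0.006,0.03,-0.005,0,0,0],[0.006,0.05,-0.005,0,0,0],[0.006,0.07,-0.005,0,0,0],[0.006,0.09,-0.005,0,0,0],[0.006,0.1,-0.005,0,0,0]]}}

```text
time: 14.72
tool_pos: [0.4722, 0.1483, 0.3029]
orientation: [-1.308, 1.041, -1.042]
wrist_force: [1.0, -3.3, -0.8]
width: 0.0254
```

```bash
python3 -c "
from h import *
show(); print(state()['moment'])"
```

```text
t 14.72 g [472.1 148.1 148.2] tilt [-0.    -0.001 -1.   ] yawx -1.345 F [ 1.  -3.3 -0.8] w 0.0254 q [-0.24  0.52 -0.16  1.98  0.13  0.65 -1.83]
[-0.99178317 -0.19920757 -0.00629354]
```

>>> {"method": "move_arm", "body": {"series": [[0.005,0.02,0,0,0,0],[0.005,0.04,0,0,0,0],[0.005,0.05,0,0,0,0],[0.005,0.06,0,0,0,0],[0.005,0.065,0,0,0,0]]}}

```text
time: 15.35
tool_pos: [0.4721, 0.148, 0.2934]
orientation: [-1.308, 1.041, -1.041]
wrist_force: [0.8, -2.4, -1.4]
width: 0.0252
```

```bash
python3 - <<'E'
from h import *
show(); print(state()['moment'])
c=cam('scene');save('in1.png',cv2.resize(c['image'][180:300,270:410],(700,600)))
E
```

```text
t 15.35 g [472.1 148.1 138.7] tilt [-0.  0. -1.] yawx -1.345 F [ 0.8 -2.4 -1.4] w 0.0252 q [-0.24  0.54 -0.15  1.99  0.13  0.62 -1.83]
[-0.76513678 -0.05890732  0.00218882]
```

View pics/in1.png

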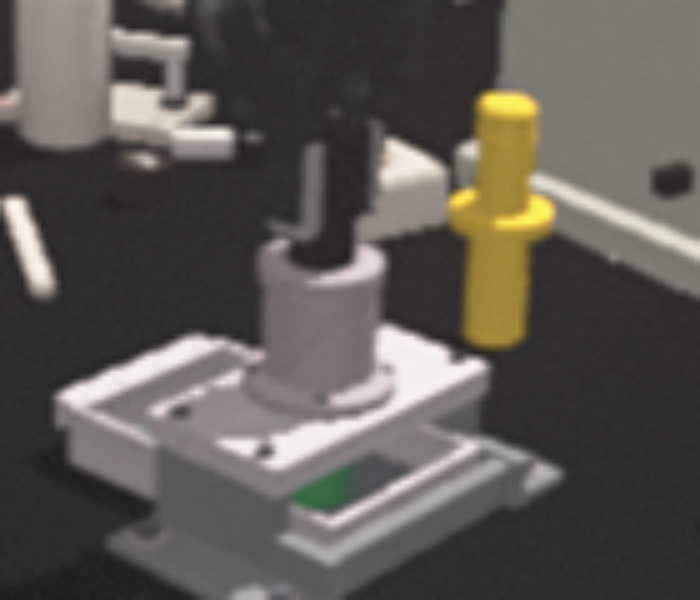

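The green mount lies in the tray at (325,485) and the collar is almost on the mouth at (320,250). I'll settle it, release and lift.

>>> {"method": "move_arm", "body": {"series": [[0,0.01,0,0,0,0],[0,0.015,0,0,0,0],[0,0.015,0,0,0,0]]}}

```text
time: 15.78
tool_pos: [0.4721, 0.1481, 0.293]
orientation: [-1.307, 1.041, -1.042]
wrist_force: [-2.6, -2.9, 12.2]
width: 0.0253
```

>>> {"method": "move_arm", "body": {"series": [[0,0,0,0,0,0],[0,0,0,0,0,0],[0,0,0,0,0,0],[0,0,0,0,0,0],[0,0,0,0,0,0],[0,-0.1,0,0,0,0],[0,-0.3,0,0,0,0],[0,-0.6,0,0,0,0],[0,-1,0,0,0,0],[0,-1,0,0,0,0]], "claw": 1}}

```text
time: 17.02
tool_pos: [0.4731, 0.1485, 0.4459]
orientation: [-1.297, 1.035, -1.045]
wrist_force: [0.2, -0.5, -1.1]
width: 0.0856
```

>>> {"method": "move_arm", "body": {"series": [[0.3,0,0,0,0,0],[0.6,0,0,0,0,0],[1,0,0,0,0,0],[1,0,0,0,0,0],[1,0,0,0,0,0]]}}

```text
time: 17.65
tool_pos: [0.5055, 0.0019, 0.4402]
orientation: [-1.308, 1.044, -1.04]
wrist_force: [0.2, 0.3, 0.6]
width: 0.0851
```

```bash
python3 - <<'E'
from h import *
show()
c=cam('scene');t=cam('top')
save('end1.png',np.hstack([cv2.resize(c['image'][180:330,170:420],(500,300)),cv2.resize(t['image'][130:330,180:380],(300,300))]))
P=cloud(c).reshape(-1,3);P=P[~np.isnan(P[:,0])]
e=np.array([np.cos(.225),np.sin(.225)]);n=np.array([-e[1],e[0]])
for nm,Q,o in(('scene',P,(.4717,.1506)),('top',cloud(t).reshape(-1,3),(.4711,.1471))):
    Q=Q[~np.isnan(Q[:,0])];d=Q[:,:2]-o;a=d@e;b=d@n
    for lo,hi in((-.04,-.01),(.01,.04)):
        k=(a>.06)&(a<.15)&(b>lo)&(b<hi)&(Q[:,2]>.016)&(Q[:,2]<.03); print(nm,'lip',lo,k.sum(),np.percentile(a[k],[98,99.5]).round(4) if k.any() else '')
    for z0,z1 in((.145,.165),(.095,.11)):
        k=(np.hypot(*d.T)<.04)&(Q[:,2]>z0)&(Q[:,2]<z1)
        if k.sum()>5: print(nm,'rod',z0,[np.round(x,1) for x in cv2.minEnclosingCircle((Q[k,:2]*1000).astype(np.float32))],Q[k,2].max().round(4))
    for nm2,p,zz in(('jar',(.454,.318),.037),('bottle',(.614,.363),.07),('blk',(.563,.391),.027)): 
        k=(np.hypot(Q[:,0]-p[0],Q[:,1]-p[1])<.035)&(Q[:,2]>.015); print(nm,nm2,[np.round(x,1) for x in cv2.minEnclosingCircle((Q[k,:2]*1000).astype(np.float32))])
for nm,f,o in(('scene','scene1.npz',0),('top','top1.npz',0)):
    Q=np.load(f)['P'].reshape(-1,3)
    for nm2,p in(('jar',(.454,.318)),('bottle',(.614,.363)),('blk',(.563,.391))):
        k=(np.hypot(Q[:,0]-p[0],Q[:,1]-p[1])<.035)&(Q[:,2]>.015); print('start',nm,nm2,[np.round(x,1) for x in cv2.minEnclosingCircle((Q[k,:2]*1000).astype(np.float32))])
E
```

```text
t 17.65 g [505.1   2.  285.5] tilt [-0.002  0.001 -1.   ] yawx -1.345 F [0.2 0.3 0.6] w 0.0851 q [ 0.06  0.36 -0.14  1.78  0.06  1.01 -1.45]
scene lip -0.04 78 [0.1071 0.1082]
scene lip 0.01 84 [0.1062 0.1065]
scene rod 0.145 [array([471.6, 151.8]), np.float64(13.7)] 0.1567
scene rod 0.095 [array([471.3, 151. ]), np.float64(24.6)] 0.11
scene jar [array([454.5, 324.9]), np.float64(24.2)]
scene bottle [array([619.6, 374.7]), np.float64(21.1)]
scene blk [array([563.6, 396.2]), np.float64(15.8)]
top lip -0.04 142 [0.107  0.1073]
top lip 0.01 146 [0.106  0.1067]
top rod 0.145 [array([471.8, 147.8]), np.float64(13.4)] 0.1595
top rod 0.095 [array([471.6, 147.6]), np.float64(23.9)] 0.1096
top jar [array([455.2, 321.6]), np.float64(23.5)]
top bottle [array([621.4, 370.6]), np.float64(21.9)]
top blk [array([564.9, 391.5]), np.float64(16.4)]
start scene jar [array([454.6, 324. ]), np.float64(24.5)]
start scene bottle [array([619.5, 374.5]), np.float64(21.2)]
start scene blk [array([563.5, 396. ]), np.float64(15.4)]
start top jar [array([455.1, 321.6]), np.float64(23.5)]
start top bottle [array([621.4, 370.5]), np.float64(21.9)]
start top blk [array([564.8, 391.4]), np.float64(15.5)]
```

View pics/end1.png

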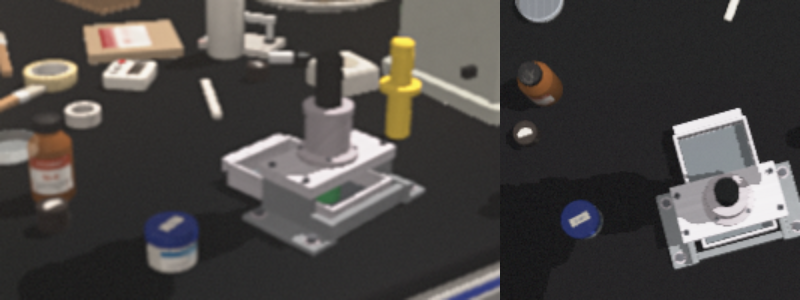

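The rod stands upright in the mould at (327,100) with its collar down. The mount is in the tray at (328,190), the tray is home, and the bystanders have not moved.

```bash
python3 -c "
from bench import job
print(job.finish_job())"
```

```text
the job is handed in; nothing more can be done
None
```

The job is done and handed in at about 17.7 s of the 58 s allowed. I pulled the tray home by its far lip with closed fingertips and pushed the rod down through the mould. The mount dropped into the tray, and the rod stands upright in the mould, released.

- **Tray:** both cameras put the lip 106–108 mm behind the mould's axis on both sides; home is 106.5 mm. I stopped pulling at about 7 N against the buffers.
- **Mount:** the green disc shows in the tray in the last scene picture. The push peaked at roughly 13 N, then fell away as the mount came free.
- **Rod:** it is upright, with its top at 157–160 mm in the cameras against 155 mm expected with the collar seated.
- **Bystanders:** the jar, bottle and black disc are within 1 mm of where they started.
- **Disagreement:** the two cameras differed by 3–5 mm in y throughout. The top camera agreed with the robot's own position and the scene camera did not, so I aligned the rod to the mould mainly within one camera's view.

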